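# Sort a lens tray and hold up the amber ball lens with tongs

### The arm

A 7-joint arm with a two-finger parallel gripper is mounted at the origin on the work surface. World frame = base frame: x ahead of the robot, y to its left, z up, the work surface at z = 0. Lengths are in m, angles in rad, forces in N, time in s.
With the tool pointing down it reaches from about 0.35 to 0.9 m from the base axis. Payload 8.1 kg.
Tool frame: the origin (TCP) lies at the very end of the fingers, on their centre line; the grasp point (between the pads) lies 19 mm behind it (grasp_offset is the distance from the TCP to the grasp point, in m); z points along the fingers, y is the line along which they close (so a half turn about z gives the same grasp; the last joint's range is limited). The gripper opens to 92 mm and grips with 3 to 60 N. Pads are 19 mm wide; open, the fingers measure 130 mm over their backs; the gripper's body (75 mm by 190 mm) begins 47 mm behind the grasp point.
Start: joints at [1.182, 0.434, 0.025, 1.573, -0.012, 1.134, -0.075], TCP at [0.176, -0.6, 0.227] pointing down, gripper open.
Joint ranges: [-2.62, 2.62], [-0.44, 2.09], [-1.27, 1.32], [0.08, 2.57], [-1.32, 4.46], [0.12, 2], [-2.74, 2.74]. Speed limits (rad/s): [2.22, 2.22, 3.01, 3.01, 3.14, 3.14, 3.14].

### API

Orientations are given as a rotation vector (axis times angle).
In Python, from cell import observe, get_image, camera_params, sign_off, silhouettes, grasp_offset gives the robot as it stands. The module is installed in compiled form; this text tells all that it offers.
- The arm moves only by the tool jog_arm, never from a script. Its argument "motion" is a list that holds one entry, the list of rows, each a list of 7 numbers: the shift along the tool's x, y, z in m, then the turn, a rotation vector about the tool's x, y, z in rad, then the closure, from -1 (fully open) to 1 (shut), so that 0 is half open. In form: [[[dx, dy, dz, wx, wy, wz, hand], ...]]. A call has 1 to 10 rows; each row is the pose to reach, as a shift and turn from the pose commanded when the call began, along the tool's axes at that moment; what a row does not reach only later rows make up. A row lasts 1/12 s, in which the tool goes at most 41.7 mm and 7.16 degrees, less where a joint would pass 70% of its speed; a pose out of reach is approached as far as the arm can. A call with a gripper value outside its range is refused whole. The fingers move at their own pace and stop on an object; "force" is the grip in N (left out, the last holds). Time passes only in rows, so rows that repeat a pose let the fingers close. It gives the time, the measured TCP pose, the force, the opening and the grip force at its end, in the units of the state.
- observe(): the state, without advancing time (a new reading comes with each control period).
- get_image(name): name is "side" or "top"; returns the picture (400x640x3 uint8, red, green, blue); there is no depth.
- camera_params(name): a dict with "vertical_fov" (degrees; the focal length in pixels is half the picture's height over the tangent of half this angle, whatever the lens; pixels are square), "cx", "cy" (the principal point, pixels), "dist_coeffs" ([k1, k2, p1, p2, k3] as OpenCV has them; the pictures are not rectified), "T" (4x4, takes a point from camera to world coordinates). Camera axes: x right, y down, z forward; pixel columns grow to the right and rows downward; lengths in m; the calibration is good to about 2 mm. A picture is of the moment at which its call begins. camera_params takes no time and is no camera call.
- sign_off(): hands the job in; it is judged then, once.
Trained networks look in the newest picture that a camera, given by its name, has taken for a name from the list of things; names that differ only in an ending like _2 or _b are one class to them, and where a whole thing is asked for, a point or a joint stands for the part that bears it (a point fixed in the world has none). Each returns a list of dicts, best first, with "p" (0 to 1); they miss things now and then, are a little off and sometimes report something else, mostly with a low value. They report only what shows in the picture. A call takes as long as a camera call. They do not tell look-alikes from the thing itself.
- silhouettes(query, camera): "mask" (400x640 bool, what is visible of it) and "pixel" ([column, row] in pixels, amid what is visible of it).
The state is a dict: "clock": time; "joints": joint angles; "dq": joint speeds; "joint_efforts": joint torques, N m; "position": TCP position; "ee_rot": TCP orientation; "force": force on the tool from outside, world axes, zero at the start; "ft_torque": the same for the moment, N m; "width": opening from 0.0 (shut) to 1.0 (fully open); "gripper_force": force on a finger pad.
Only numpy, scipy, OpenCV 4.12 (cv2) and the standard library are available. Lean on these libraries where they do the work, as an engineer would, in place of code of your own. Each camera call takes 0.05 s, during which the arm holds its last target. There are 200 camera calls.

### The job

A rough white blank has got into the tray of polished ball lenses: lift it out and lower it gently to the bottom of the deep blue tub before you let it go, do not drop it in. Then pick up the spring tongs, close their rubber jaws on the amber ball lens and lift it out of the tray, never touching the lens with the gripper itself and never letting it fall. Finish while holding it still in the tongs, the lens at least 15 cm above the bench; leave the green lens in its pocket and everything else standing where it is.

Things in the scene. Friction and masses are not known exactly. Their poses are not given: they have to be found in the camera images.
- tray: Fixed pale pocket tray, 170 (x) x 265 (y) x 22 mm high, with a 10 mm wide, 3 mm high flange round its foot; origin at the centre of its underside, x across the rows away from the robot. Round pockets 43 mm wide, 6 mm deep (floor 16 mm above the bench) at x = -40 and +40 mm, y = -85, 0, +85 mm. The near row (x = -40) is empty, the far row holds the three balls.
- blank_center (a point): Centre of the rough blank: matt white ball, 40 mm diameter, about 84 g, in one of the three far pockets of the tray; its centre is 14 mm above the tray's top face, 36 mm above the bench.
- lens_center (a point): Centre of the amber ball lens: clear amber glass ball, 40 mm diameter, about 84 g, in another far pocket (centre 36 mm above the bench). Only the tongs may touch it.
- spare_center (a point): Centre of the green ball lens: clear green glass ball, 40 mm diameter, in the remaining far pocket. It stays there.
- tub: Loose, open round blue plastic tub, 0.5 kg, 85 mm high, outer diameter 134 mm at the foot and 144 mm at the rim, wall 3 mm, floor 4 mm thick; origin at the centre of its underside, z up.
- tongs: Loose steel spring tongs, 0.12 kg, on edge on the bench: two flat arms 3 mm thick, 24 mm high, side by side, joined by a round bend at the back. Origin on the midline, level with the lower edges, at the black grip panels; x along the midline to the jaws, y across, z up. Back end 120 mm behind the origin, jaw tips 128 mm ahead; at rest 61 mm wide over the arms at the origin, 98 mm at the tips.
- tongs_grip (a point): Grip point of the tongs, 12 mm above their origin: pinch both arms here from above, across y. A spring spreads the arms: 3 N here just off rest, 5 N pinched to 54 mm over the arms, 9 N at 42 mm. At 54 mm they can be carried, jaws still about 64 mm apart (59 mm between the small lips at their tips). At 42 mm the jaws meet a 40 mm ball; squeeze harder than the spring to clamp it.
- tongs_jaws (a point): Point midway between the two rubber jaw pads (each 40 mm long and 24 mm high, 78 mm apart at rest), 110 mm ahead of the tongs' origin along x and 12 mm above their lower edges: the ball's centre belongs here.
- carton: Bystander: closed white carton 90 x 160 x 45 mm, beyond the tray; origin at the centre of its underside.
- loupe: Bystander: small black eye loupe, 34 mm diameter, 30 mm high, standing beyond the tray; origin at the centre of its underside.
Not all that is in view belongs to the job. Leave any red look-alike of the part that bears blank_center alone.

How it is judged:
On the way, in this order (a step that is already met when the one before it is completed fails the run):
1. the white blank lies on the floor of the tub, let go, with the amber lens still in the tray (horizontal distance between blank_center and tub below 0.055 m and z of blank_center in the frame of tub below 0.032 m and contact force between the fingers and blank below 0.1 N and height (world z) of lens_center below 0.05 m), for 0.3 s.
2. the amber lens is lifted clear of the tray in the jaws of the tongs, which the fingers hold (height (world z) of lens_center above 0.08 m and contact force between tongs and lens above 1 N and contact force between the fingers and tongs above 2 N and distance between lens_center and tongs_jaws below 0.03 m), for 0.2 s.
At the end, for the whole second after the job is handed in: Fingers hold the tongs, whose jaws grip the amber lens (within 30 mm of mid-jaw), still (under 5 cm/s), lens over 14 cm and tongs over 10 cm above the bench; white blank on the floor of the upright tub; green lens within 10 mm of its place (height (world z) of lens_center above 0.14 m and height (world z) of tongs above 0.1 m and contact force between tongs and lens above 1 N and contact force between the fingers and tongs above 2 N and distance between lens_center and tongs_jaws below 0.03 m and linear speed of lens below 0.05 m/s and horizontal distance between blank_center and tub below 0.055 m and z of blank_center in the frame of tub below 0.032 m and angle between tub's own z axis and vertical below 0.1 rad and distance of spare_center from where it was at the start of the episode below 0.01 m); the arm keeps its last pose, push and grip.
It fails at once if the gripper or arm touches the amber lens (contact force between any of the fingers, the arm and lens above 0.2 N).
It fails at once if the amber lens falls onto the bench (height (world z) of lens_center below 0.027 m).
It fails at once if the blank is dropped into the tub: it moves at over 0.6 m/s inside it (a fall of about 2 cm) (horizontal distance between blank_center and tub below 0.065 m and z of blank_center in the frame of tub below 0.085 m and linear speed of blank above 0.6 m/s).
It fails at once if the blank is pressed or knocked against the tub with over 30 N (contact force between blank and tub above 30 N).
It fails at once if the tub, the green lens, the carton or the loupe is shoved (tub 3 cm, others 1.5 to 2 cm) (distance of spare_center from where it was at the start of the episode above 0.015 m or distance of any of carton, loupe from where it was at the start of the episode above 0.02 m or distance of tub from where it was at the start of the episode above 0.03 m).
It also fails if it takes over 61 s, if anything falls off the work surface, if the arm or the gripper's body presses on something with over 40 N, if the wrist force passes 120 N, or if a joint passes its speed limit or range.

## Working session

There is one attempt and no reset: what is moved stays moved. The work goes in short steps, Python scripts to look and compute and a tool call to move; the robot and the scene stay as the last step left them, time stands still between calls to the robot, and variables do not carry over. Pictures are saved under pics/ and viewed, at most 12 in all, crops included, and the job is handed in when it is done.

Besides the shell and the picture viewer there is one more tool, called as a command line: name --argument value ..., lists and objects as JSON in quotes. jog_arm: Moves the arm, as the interface text tells. Its arguments: {"type":"object","properties":{"motion":{"type":"array"},"force":{"type":"number"}},"required":["motion"]}

```bash
mkdir -p pics; cat > h.py <<'E'
import numpy as np, cv2
from cell import *
def ray(cam,px):
    c=camera_params(cam); f=200/np.tan(np.radians(c["vertical_fov"])/2)
    K=np.array([[f,0,c["cx"]],[0,f,c["cy"]],[0,0,1.]])
    u=cv2.undistortPoints(np.array([[px]],float),K,np.array(c["dist_coeffs"],float))[0,0]
    T=np.array(c["T"]); return T[:3,3],T[:3,:3]@np.array([u[0],u[1],1.])
def at_z(cam,px,z):
    o,d=ray(cam,px); return o+d*(z-o[2])/d[2]
def proj(cam,P):
    c=camera_params(cam); f=200/np.tan(np.radians(c["vertical_fov"])/2)
    K=np.array([[f,0,c["cx"]],[0,f,c["cy"]],[0,0,1.]]); T=np.linalg.inv(np.array(c["T"]))
    return cv2.projectPoints(np.array(P,float).reshape(-1,3),cv2.Rodrigues(T[:3,:3])[0],T[:3,3],K,np.array(c["dist_coeffs"],float))[0][:,0]
def snap(cam,n):
    im=get_image(cam); cv2.imwrite(f"pics/{n}.png",im[:,:,::-1]); return im
E
python3 - <<'E'
from h import *
for c in("top","side"): snap(c,c+"0")
for c in("top","side"):
    T=np.array(camera_params(c)["T"]); print(c,T[:3,3].round(3),T[:3,2].round(2))
for q,z in(("blank_center",.036),("lens_center",.036),("spare_center",.036),("tub",.04),("tongs",.012),("tray",.02),("carton",.045),("loupe",.03)):
    for r in silhouettes(q,"top")[:4]:
        m=r["mask"]; ys,xs=np.where(m)
        print(q,round(r["p"],2),np.round(r["pixel"]),[xs.min(),xs.max(),ys.min(),ys.max()],m.sum(),at_z("top",r["pixel"],z).round(3))
s=observe(); print({k:np.round(v,3) for k,v in s.items()},grasp_offset)
E
```

```text
top [ 0.53  -0.005  1.289] [ 0.04  0.01 -1.  ]
side [0.448 0.812 0.826] [ 0.13 -0.72 -0.68]
blank_center 0.67 [267. 256.] [np.int64(261), np.int64(274), np.int64(250), np.int64(263)] 162 [0.394 0.181 0.036]
blank_center 0.48 [245. 164.] [np.int64(239), np.int64(251), np.int64(159), np.int64(171)] 139 [0.648 0.253 0.036]
blank_center 0.45 [230. 140.] [np.int64(224), np.int64(237), np.int64(131), np.int64(145)] 163 [0.716 0.295 0.036]
lens_center 0.6 [353. 182.] [np.int64(342), np.int64(355), np.int64(176), np.int64(189)] 155 [ 0.608 -0.052  0.036]
spare_center 0.73 [322. 203.] [np.int64(269), np.int64(370), np.int64(163), np.int64(234)] 6068 [0.547 0.034 0.036]
spare_center 0.66 [319. 185.] [np.int64(311), np.int64(325), np.int64(177), np.int64(190)] 159 [0.595 0.044 0.036]
tongs 0.69 [434. 196.] [np.int64(429), np.int64(462), np.int64(186), np.int64(273)] 154 [ 0.574 -0.282  0.012]
tray 0.68 [322. 200.] [np.int64(268), np.int64(371), np.int64(163), np.int64(234)] 6229 [0.554 0.035 0.02 ]
tray 0.23 [434. 224.] [np.int64(427), np.int64(463), np.int64(185), np.int64(274)] 565 [ 0.497 -0
[... 185 characters left out ...]
185), np.int64(273)] 457 [ 0.478 -0.322  0.03 ]
loupe 0.51 [379. 130.] [np.int64(374), np.int64(386), np.int64(123), np.int64(137)] 142 [ 0.754 -0.122  0.03 ]
{'clock': np.float64(0.5), 'joints': array([ 1.182,  0.434,  0.025,  1.573, -0.012,  1.134, -0.075]), 'dq': array([ 0.   ,  0.   , -0.   ,  0.002, -0.002,  0.001,  0.001]), 'joint_efforts': array([-1.0000e-03, -6.6715e+01,  9.8300e-01, -3.1457e+01, -6.1000e-02,
        3.4000e-02,  0.0000e+00]), 'position': array([ 0.176, -0.6  ,  0.227]), 'ee_rot': array([-3.11 , -0.447,  0.   ]), 'force': array([-0.025, -0.018,  0.924]), 'ft_torque': array([-0.005,  0.026,  0.008]), 'gripper_force': np.float64(0.0), 'width': np.float64(0.999)} 0.0188
```

View pics/top0.png

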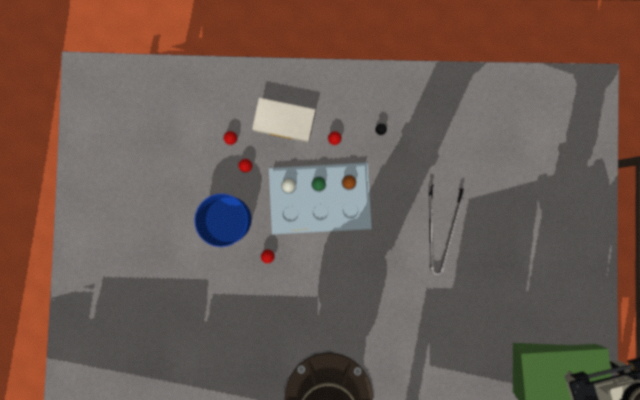

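View pics/side0.png

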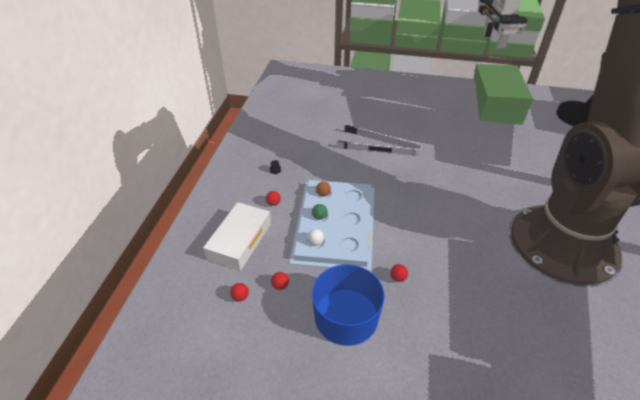

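Top view: the white blank is at (288,186), green at (319,184) and amber at (349,183). The tub is at (222,220) and the tongs run from the bend at (436,272) to the jaws at (431,180)/(462,183). Possible confusions are the red balls at (230,138), (246,166), (335,139) and (268,257), plus the white carton at (284,118). I choose the white ball in the far pocket, (288,186).

```bash
python3 - <<'E'
from h import *
t=cv2.imread("pics/top0.png"); s=cv2.imread("pics/side0.png")
def cen(im,roi,f):
    x0,x1,y0,y1=roi; c=im[y0:y1,x0:x1].astype(int); m=f(c[...,2],c[...,1],c[...,0])
    n,l,st,ce=cv2.connectedComponentsWithStats(m.astype(np.uint8)); i=1+np.argmax(st[1:,4]); return ce[i]+[x0,y0],st[i]
F={"white":lambda r,g,b:(r>150)&(r>b-5),"green":lambda r,g,b:(g>r+15)&(g>b+8),"amber":lambda r,g,b:(r>b+35)}
R={"white":((275,302,172,200),(300,332,222,252)),"green":((306,332,172,198),(306,334,198,224)),"amber":((336,362,170,197),(310,336,178,200))}
def tri(a,b):
    (o1,d1),(o2,d2)=ray("top",a),ray("side",b)
    k=np.linalg.lstsq(np.c_[d1,-d2],o2-o1,rcond=None)[0]; return (o1+k[0]*d1+o2+k[1]*d2)/2
for n in F:
    a,sa=cen(t,R[n][0],F[n]); b,sb=cen(s,R[n][1],F[n])
    print(n,a.round(1),sa,b.round(1),sb,"top",at_z("top",a,.036).round(4),"side",at_z("side",b,.036).round(4),"tri",tri(a,b).round(4))
tb=t.astype(int); m=((tb[...,0]>tb[...,2]+60)&(tb[...,0]>tb[...,1]+40)).astype(np.uint8)
ct=max(cv2.findContours(m,0,2)[0],key=cv2.contourArea); e=cv2.fitEllipse(cv2.convexHull(ct)); print("tub",e,at_z("top",e[0],.085),at_z("top",e[0],.04))
a=cv2.resize(t[165:285,415:480],None,fx=5,fy=5,interpolation=3)
b=cv2.resize(t[155:235,260:375],None,fx=4,fy=4,interpolation=3)
o=np.zeros((600,325+460,3),np.uint8); o[:600,:325]=a; o[:320,325:]=b; o[330:330+250,325:325+450]=cv2.resize(s[115:165,335:425],None,fx=5,fy=5,interpolation=3)
cv2.imwrite("pics/c1.png",o)
E
```

```text
white [287.4 186.7] [  7   9  12  12 112] [315.9 236.3] [  9   8  14  14 159] top [0.5888 0.1309 0.036 ] side [0.5907 0.1248 0.036 ] tri [0.589  0.1303 0.0423]
green [318.2 183.5] [  6   5  13  14 148] [319.5 211.2] [  7   6  14  15 162] top [0.5999 0.0451 0.036 ] side [0.5984 0.0413 0.036 ] tri [0.5987 0.0448 0.0395]
amber [348.6 182.1] [  7   6  12  13 130] [323.3 188.2] [  7   4  13  13 141] top [ 0.6063 -0.0396  0.036 ] side [ 0.6051 -0.0443  0.036 ] tri [ 0.6052 -0.0396  0.0403]
tub ((221.55226135253906, 219.5382537841797), (52.1945915222168, 54.16826629638672), 79.02830505371094) [0.49350054 0.29946733 0.085     ] [0.49214725 0.31085982 0.04      ]
```

View pics/c1.png

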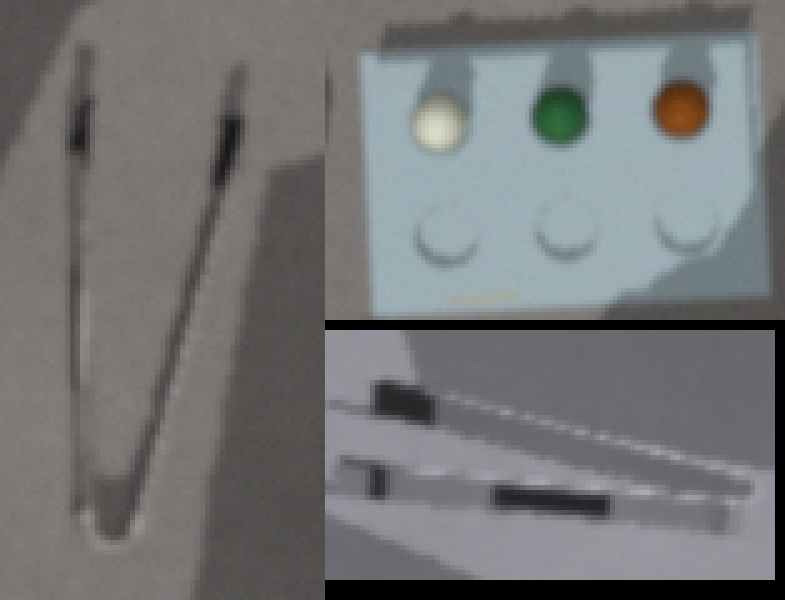

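The crop confirms the choice: the white ball is at the left end of the far row, amber at the right end. The tongs' bend is near (437,273) and the tips near (432,174)/(462.5,178).

```bash
cat >> h.py <<'E'
from scipy.spatial.transform import Rotation as Ro
def go(p,th):  # tool down, tool x heading th -> shift,turn in tool axes
    s=observe(); R=Ro.from_rotvec(s["ee_rot"])
    G=Ro.from_matrix(np.array([[np.cos(th),np.sin(th),0],[np.sin(th),-np.cos(th),0],[0,0,-1]]))
    print("clock",round(float(s["clock"]),2),"shift",(R.inv().apply(np.array(p)-s["position"])).round(4),"turn",(R.inv()*G).as_rotvec().round(4))
E
python3 - <<'E'
from h import *
for z in (.012,.024):
    P=[at_z("top",p,z)[:2] for p in((432,174),(462.6,178),(437.4,273))]
    m=(P[0]+P[1])/2; d=m-P[2]; L=np.hypot(*d); d/=L
    print(z,np.round(P,4),"len",L,"head",np.arctan2(d[1],d[0]),"tipw",np.hypot(*(P[0]-P[1])),"org",P[2]+d*.12,m-d*.128)
go([.59,.130,.12],1.661)
E
```

```text
0.012 [[ 0.637  -0.276 ]
 [ 0.6279 -0.3623]
 [ 0.3585 -0.2963]] len 0.2749133483999068 head -0.08309962150438373 tipw 0.08669868023278776 org [ 0.47808378 -0.30628985] [ 0.50490426 -0.30852377]
0.024 [[ 0.636  -0.2735]
 [ 0.627  -0.3589]
 [ 0.3601 -0.2936]] len 0.2723302092657146 head -0.08309962150438371 tipw 0.08588404262026139 org [ 0.47969254 -0.30355598] [ 0.5039388  -0.30557548]
clock 0.5 shift [ 0.6027 -0.5834  0.1067] turn [-0.      0.     -1.3752]
```

jog_arm --motion '[[[0.028,-0.027,0,0,0,-0.1,-1],[0.058,-0.056,0,0,0,-0.22,-1],[0.087,-0.084,0,0,0,-0.34,-1],[0.116,-0.112,0,0,0,-0.46,-1],[0.145,-0.14,0,0,0,-0.58,-1],[0.174,-0.168,0,0,0,-0.7,-1],[0.203,-0.196,0,0,0,-0.82,-1],[0.232,-0.224,0,0,0,-0.94,-1],[0.261,-0.252,0,0,0,-1.06,-1],[0.29,-0.28,0,0,0,-1.18,-1]]]' --force 20

```text
clock: 1.33
position: [0.3761, -0.2476, 0.2271]
ee_rot: [2.328, 2.108, -0.0]
force: [0.8, -1.0, -0.8]
width: 1.002
gripper_force: 0.0
```

```bash
python3 - <<'E'
from h import *
go([.59,.130,.12],1.661)
# tongs: predicted pixel overlay for candidate pose
t=cv2.imread("pics/top0.png"); s=cv2.imread("pics/side0.png")
P=[at_z("top",p,.024)[:2] for p in((431.8,184.6),(462.2,188.4),(437.4,273.3))]
m=(P[0]+P[1])/2; d=m-P[2]; L=np.hypot(*d); d/=L; h=np.arctan2(d[1],d[0])
org=((P[2]+d*.12)+(m-d*.128))/2; print("len",L,"head",h,"org",org,"w",np.hypot(*(P[0]-P[1])))
n=np.array([-d[1],d[0]])
loc=[(-.12,0)]+[(x,sg*w) for sg in(1,-1) for x,w in((-.1,.012),(0,.0305),(.128,.049))]
W=[np.r_[org+d*x+n*y,z] for x,y in loc for z in(0.0,.024)]
def ov(im,cam,roi,k):
    x0,x1,y0,y1=roi; c=cv2.resize(im[y0:y1,x0:x1],None,fx=k,fy=k,interpolation=3)
    for p,w in zip(proj(cam,W),W): cv2.circle(c,tuple(int(v) for v in ((p-[x0,y0]+.5)*k)),2,(0,0,255) if w[2]>0 else (0,255,0),-1)
    return c
a=ov(t,"top",(415,480,165,285),5); b=ov(s,"side",(330,425,115,165),5)
o=np.zeros((600,800,3),np.uint8); o[:,:325]=a; o[:250,325:]=b; cv2.imwrite("pics/c2.png",o)
E
```

```text
clock 1.33 shift [0.3971 0.1753 0.1069] turn [ 0.0006  0.0008 -0.1897]
len 0.24371914431752018 head -0.09168571635139065 org [ 0.47664223 -0.30440011] w 0.08518832755676475
```

View pics/c2.png

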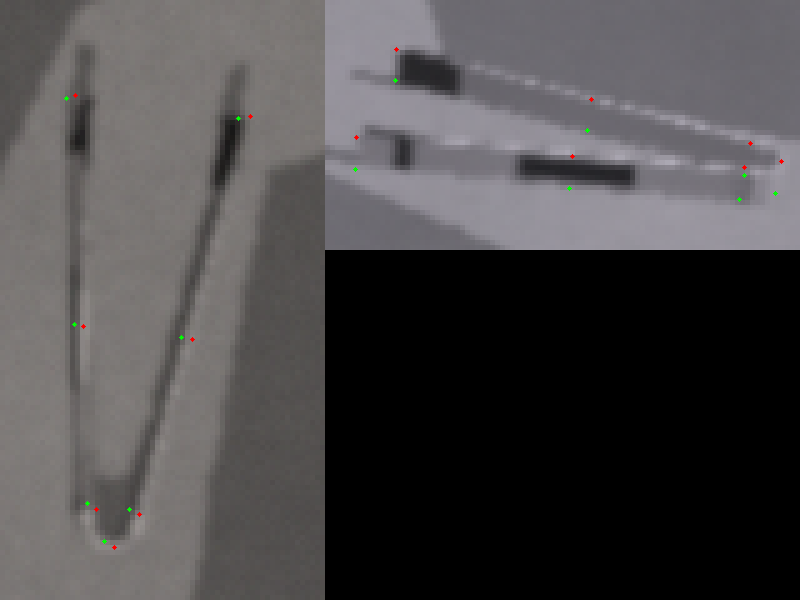

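The overlay (red = model upper edges, green = lower) fits the tongs to about 2 mm. Their origin is near (0.477,-0.304) and the heading about -0.09.

jog_arm --motion '[[[0.036,0.016,0.01,0,0,-0.05,-1],[0.072,0.032,0.02,0,0,-0.1,-1],[0.108,0.048,0.03,0,0,-0.15,-1],[0.144,0.064,0.04,0,0,-0.19,-1],[0.18,0.08,0.05,0,0,-0.19,-1],[0.218,0.096,0.06,0,0,-0.19,-1],[0.256,0.112,0.07,0,0,-0.19,-1],[0.292,0.128,0.08,0,0,-0.19,-1],[0.328,0.144,0.09,0,0,-0.19,-1],[0.362,0.16,0.1,0,0,-0.19,-1]]]'

```text
clock: 2.17
position: [0.5735, 0.0963, 0.1262]
ee_rot: [2.125, 2.314, 0.001]
force: [1.9, -0.7, 0.6]
width: 0.998
gripper_force: 0.0
```

jog_arm --motion '[[[0.02,0.008,0.004,0,0,0,-1],[0.034,0.014,0.007,0,0,0,-1],[0.034,0.014,0.007,0,0,0,-1]]]'

```text
clock: 2.42
position: [0.5838, 0.1337, 0.119]
ee_rot: [-2.118, -2.317, -0.002]
force: [0.5, 0.6, -0.4]
width: 1.002
gripper_force: 0.0
```

```bash
python3 -c "
from h import *
go([.59,.130,.028],1.661)"
```

```text
clock 2.42 shift [-0.0044  0.0059  0.091 ] turn [-0.0002 -0.0026 -0.0006]
```

jog_arm --motion '[[[-0.004,0.006,0.03,0,0,0,-0.6],[-0.004,0.006,0.06,0,0,0,-0.5],[-0.004,0.006,0.08,0,0,0,-0.3],[-0.004,0.006,0.091,0,0,0,-0.2],[-0.004,0.006,0.091,0,0,0,0.1],[-0.004,0.006,0.091,0,0,0,0.4],[-0.004,0.006,0.091,0,0,0,0.4],[-0.004,0.006,0.091,0,0,0,0.4],[-0.004,0.006,0.091,0,0,0,0.4],[-0.004,0.006,0.091,0,0,0,0.4]]]' --force 15

```text
clock: 3.25
position: [0.591, 0.1258, 0.0301]
ee_rot: [2.124, 2.312, 0.003]
force: [0.1, -0.5, 5.9]
width: 0.427
gripper_force: 15.0
```

jog_arm --motion '[[[0,0,-0.02,0,0,0,0.4],[0,0,-0.05,0,0,0,0.4],[0,0,-0.08,0,0,0,0.4],[0,0,-0.11,0,0,0,0.4],[0,0,-0.13,0,0,0,0.4],[0,0,-0.13,0,0,0,0.4]]]'

```text
clock: 3.75
position: [0.5923, 0.1267, 0.1638]
ee_rot: [2.122, 2.311, 0.01]
force: [0.3, 1.1, -0.8]
width: 0.423
gripper_force: 15.0
```

```bash
python3 - <<'E'
from h import *
go([.493,.303,.16],1.661)
a=snap("top","t1"); b=snap("side","s1")
p=observe()["position"]; 
for cam in("top","side"): print(proj(cam,[p,[.493,.303,.085],[.493,.303,0]]).round())
for r in silhouettes("tub","top")[:1]+silhouettes("tub","side")[:1]:
    ys,xs=np.where(r["mask"]); print(r["p"],r["pixel"],xs.min(),xs.max(),ys.min(),ys.max())
for im,cam,P in((b,"side",[.493,.303]),):
    c=im.copy()
    for z,r in((0,.067),(.085,.072)):
        for th in np.linspace(0,6.28,40):
            q=proj(cam,[P[0]+r*np.cos(th),P[1]+r*np.sin(th),z])[0]; cv2.circle(c,tuple(int(round(v)) for v in q),1,(255,255,0),-1)
    cv2.imwrite("pics/s1o.png",cv2.resize(c[150:380,220:450],None,fx=2.5,fy=2.5)[:,:,::-1])
E
```

```text
clock 3.75 shift [ 0.1841 -0.084   0.0034] turn [ 0.0074 -0.0013 -0.0052]
[[284. 184.]
 [220. 220.]
 [228. 219.]]
[[316. 199.]
 [347. 294.]
 [345. 317.]]
0.79 [222.4, 220.5] 195 250 194 246
0.73 [350.2, 302.4] 311 383 264 345
```

View pics/s1o.png

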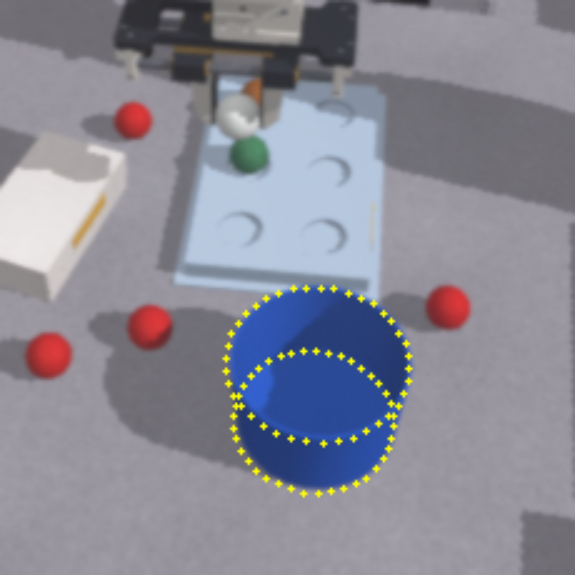

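The blank is held at crop (238,115), and the modelled tub outline matches the tub, so its centre is (0.493,0.303).

jog_arm --motion '[[[0.03,-0.014,0,0,0,0,0.4],[0.062,-0.028,0,0,0,0,0.4],[0.094,-0.043,0,0,0,0,0.4],[0.126,-0.057,0,0,0,0,0.4],[0.156,-0.071,0.002,0,0,0,0.4],[0.176,-0.08,0.002,0,0,0,0.4],[0.184,-0.084,0.002,0,0,0,0.4],[0.184,-0.084,0.002,0,0,0,0.4],[0.184,-0.084,0.002,0,0,0,0.4]]]'

```text
clock: 4.7
position: [0.4908, 0.3006, 0.1558]
ee_rot: [2.125, 2.314, -0.003]
force: [-0.2, -0.4, -0.5]
width: 0.424
gripper_force: 15.0
```

```bash
python3 -c "
from h import *
go([.493,.303,.024],1.661)"
```

```text
clock 4.7 shift [0.0024 0.0025 0.1318] turn [-0.0011  0.0016 -0.0052]
```

jog_arm --motion '[[[0.002,0.002,0.025,0,0,0,0.4],[0.002,0.002,0.05,0,0,0,0.4],[0.002,0.002,0.075,0,0,0,0.4],[0.002,0.002,0.095,0,0,0,0.4],[0.002,0.002,0.11,0,0,0,0.4],[0.002,0.002,0.118,0,0,0,0.4],[0.002,0.002,0.124,0,0,0,0.4],[0.002,0.002,0.129,0,0,0,0.4],[0.002,0.002,0.131,0,0,0,0.4],[0.002,0.002,0.131,0,0,0,0.4]]]'

```text
clock: 5.53
position: [0.4929, 0.3037, 0.0259]
ee_rot: [2.126, 2.313, 0.001]
force: [0.3, 0.3, -0.5]
width: 0.424
gripper_force: 15.0
```

jog_arm --motion '[[[0,0,0.001,0,0,0,0.4],[0,0,0.002,0,0,0,0.4],[0,0,0.003,0,0,0,0.4],[0,0,0.003,0,0,0,0.4]]]'

```text
clock: 5.87
position: [0.4926, 0.304, 0.0229]
ee_rot: [2.125, 2.314, 0.001]
force: [-1.4, -0.6, -0.4]
width: 0.425
gripper_force: 15.0
```

jog_arm --motion '[[[0,0,0.001,0,0,0,0.4],[0,0,0.002,0,0,0,0.4],[0,0,0.002,0,0,0,0.4]]]'

```text
clock: 6.12
position: [0.4924, 0.3038, 0.0205]
ee_rot: [2.125, 2.314, -0.0]
force: [-0.4, -0.2, -0.6]
width: 0.422
gripper_force: 15.0
```

jog_arm --motion '[[[0,0,0,0,0,0,-0.1],[0,0,0,0,0,0,-0.25],[0,0,0,0,0,0,-0.25],[0,0,0,0,0,0,-0.25],[0,0,0,0,0,0,-0.25],[0,0,0,0,0,0,-0.25]]]'

```text
clock: 6.62
position: [0.4925, 0.3039, 0.0208]
ee_rot: [2.125, 2.314, 0.0]
force: [0.1, -0.0, -0.2]
width: 0.623
gripper_force: 0.0
```

jog_arm --motion '[[[0,0,-0.02,0,0,0,-0.25],[0,0,-0.06,0,0,0,-0.25],[0,0,-0.1,0,0,0,-0.25],[0,0,-0.14,0,0,0,-0.25],[0,0,-0.16,0,0,0,-0.25],[-0.04,0,-0.17,0,0,0,-0.5],[-0.08,0,-0.17,0,0,0,-0.6],[-0.12,0,-0.17,0,0,0,-0.6],[-0.16,0,-0.17,0,0,0,-0.6]]]'

```text
clock: 7.37
position: [0.506, 0.1429, 0.1911]
ee_rot: [2.124, 2.314, 0.001]
force: [1.2, 0.7, -0.8]
width: 0.796
gripper_force: 0.0
```

```bash
python3 - <<'E'
from h import *
a=snap("top","t2")
cv2.imwrite("pics/c3.png",cv2.resize(a[150:290,180:420],None,fx=3,fy=3)[:,:,::-1])
go([.477,-.305,.14],-.095); go([.477,-.305,.14],-.095+np.pi)
print(observe()["joints"].round(2))
E
```

```text
clock 7.42 shift [-0.4336 -0.0633  0.0531] turn [0.005  0.0056 1.7417]
clock 7.42 shift [-0.4336 -0.0633  0.0531] turn [-0.0054  0.0047 -1.3999]
[ 0.06  0.37 -0.55  1.83  0.23  1.01 -0.51]
```

View pics/c3.png

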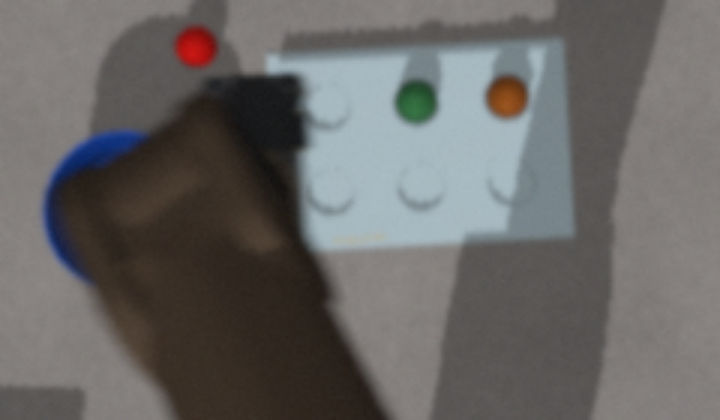

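The amber lens at crop (508,97) and the green lens at (416,102) are undisturbed. The arm hides most of the tub. On to the tongs.

jog_arm --motion '[[[-0.035,-0.006,0,0,0,0.12,-1],[-0.07,-0.011,0,0,0,0.24,-1],[-0.105,-0.016,0,0,0,0.36,-1],[-0.14,-0.021,0,0,0,0.48,-1],[-0.175,-0.026,0,0,0,0.6,-1],[-0.21,-0.031,0,0,0,0.72,-1],[-0.245,-0.036,0,0,0,0.84,-1],[-0.28,-0.041,0,0,0,0.96,-1],[-0.315,-0.046,0,0,0,1.08,-1],[-0.35,-0.051,0.01,0,0,1.2,-1]]]'

```text
clock: 8.25
position: [0.4858, -0.2104, 0.1823]
ee_rot: [3.061, 0.7, 0.004]
force: [1.0, 0.2, -0.2]
width: 1.001
gripper_force: 0.0
```

```bash
python3 -c "
from h import *
go([.477,-.305,.14],-.095)"
```

```text
clock 8.25 shift [-0.0492  0.0813  0.0424] turn [ 0.0017 -0.003   0.5449]
```

jog_arm --motion '[[[-0.015,0.025,0,0,0,0.12,-1],[-0.03,0.05,0.01,0,0,0.24,-1],[-0.04,0.07,0.02,0,0,0.36,-1],[-0.049,0.081,0.03,0,0,0.48,-1],[-0.049,0.081,0.042,0,0,0.545,-1],[-0.049,0.081,0.042,0,0,0.545,-1],[-0.049,0.081,0.042,0,0,0.545,-1]]]'

```text
clock: 8.83
position: [0.4764, -0.3021, 0.1383]
ee_rot: [-3.138, 0.136, 0.002]
force: [-0.1, -0.1, 0.4]
width: 1.002
gripper_force: 0.0
```

```bash
python3 - <<'E'
from h import *
go([.477,-.305,.06],-.095)
b=snap("side","s2")
cv2.imwrite("pics/c4.png",np.hstack([cv2.resize(b[80:200,320:450],None,fx=3,fy=3),cv2.resize(b[250:370,290:410],None,fx=3,fy=3)])[:,:,::-1])
E
```

```text
clock 8.83 shift [0.0009 0.0029 0.0783] turn [-0.0008  0.0014  0.0086]
```

View pics/c4.png

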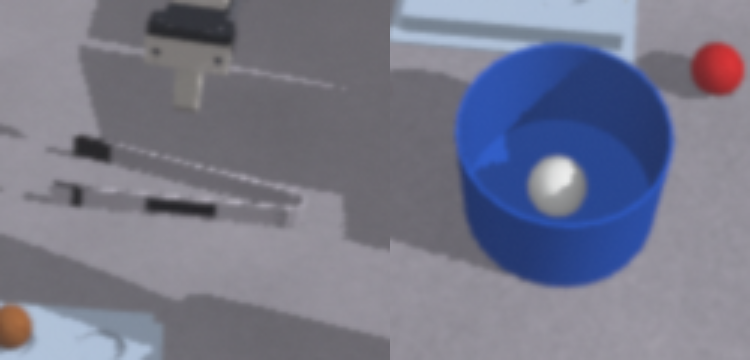

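The blank lies on the tub floor at crop (557,186), and the gripper is above the tongs' grip panels.

jog_arm --motion '[[[0.001,0.002,0.03,0,0,0,-1],[0.001,0.002,0.06,0,0,0,-1],[0.001,0.002,0.09,0,0,0,-1],[0.001,0.002,0.11,0,0,0,-1],[0.001,0.002,0.122,0,0,0,-1],[0.001,0.002,0.13,0,0,0,-1],[0.001,0.002,0.133,0,0,0,-1],[0.001,0.002,0.133,0,0,0,-1]]]'

```text
clock: 9.55
position: [0.478, -0.305, 0.0062]
ee_rot: [3.138, -0.139, 0.001]
force: [0.1, -0.1, -0.7]
width: 0.994
gripper_force: 0.0
```

jog_arm --motion '[[[0,0,0,0,0,0,-0.5],[0,0,0,0,0,0,-0.35],[0,0,0,0,0,0,-0.25],[0,0,0,0,0,0,-0.19],[0,0,0,0,0,0,-0.19],[0,0,0,0,0,0,-0.19],[0,0,0,0,0,0,-0.19]]]' --force 20

```text
clock: 10.13
position: [0.4779, -0.3053, 0.0062]
ee_rot: [3.138, -0.14, 0.002]
force: [0.1, -0.2, 4.8]
width: 0.605
gripper_force: 6.6
```

jog_arm --motion '[[[0,0,0,0,0,0,-0.15],[0,0,0,0,0,0,-0.15],[0,0,0,0,0,0,-0.15],[0,0,-0.01,0,0,0,-0.15],[0,0,-0.025,0,0,0,-0.15],[0,0,-0.045,0,0,0,-0.15],[0,0,-0.065,0,0,0,-0.15],[0,0,-0.085,0,0,0,-0.15],[0,0,-0.1,0,0,0,-0.15],[0,0,-0.1,0,0,0,-0.15]]]'

```text
clock: 10.97
position: [0.4787, -0.3057, 0.109]
ee_rot: [3.137, -0.14, 0.006]
force: [0.6, 0.4, -0.8]
width: 0.576
gripper_force: 5.2
```

```bash
python3 - <<'E'
from h import *
s=observe(); print(s["width"]*92,s["gripper_force"],s["position"],s["force"])
a=snap("top","t3"); b=snap("side","s3")
p=s["position"]; h=-.093; d=np.array([np.cos(h),np.sin(h),0]); n=np.array([-d[1],d[0],0])
org=p+[0,0,-.0062]-d*.001
W=[org+d*x+n*y+[0,0,z] for x,y in((.128,.042),(.128,-.042),(-.12,0),(0,.027)) for z in(0,.024)]
def ov(im,cam,roi,k):
    x0,x1,y0,y1=roi; c=cv2.resize(im[y0:y1,x0:x1],None,fx=k,fy=k,interpolation=3)
    for q,i in zip(proj(cam,W),range(9)): cv2.circle(c,tuple(int(v) for v in ((q-[x0,y0]+.5)*k)),2,(255,0,0) if i%2 else (0,255,0),-1)
    return c
A=ov(a,"top",(410,490,165,285),5);B=ov(b,"side",(320,420,70,165),4)
o=np.zeros((600,800,3),np.uint8);o[:600,:400]=A;o[:380,400:]=B
cv2.imwrite("pics/c5.png",o[:,:,::-1])
E
```

```text
52.99212235468457 5.187551167909987 [ 0.4786753  -0.30568416  0.10902218] [ 0.60944487  0.43168933 -0.78208134]
```

View pics/c5.png

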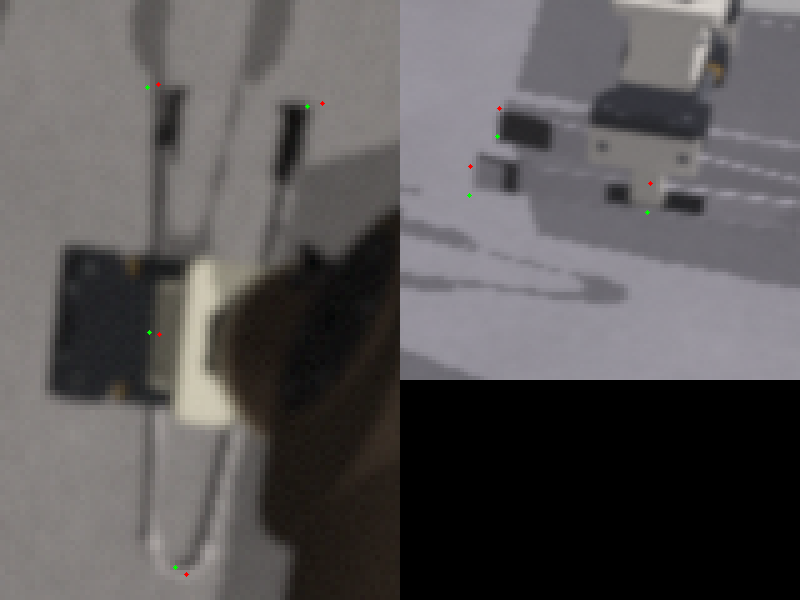

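The tongs are held level: tips in the top crop are at (165,90)/(300,103), bend at (180,572). The jaw midpoint agrees with the model.

```bash
python3 -c "
from h import *
go([.498,-.0464,.115],.05)"
```

```text
clock 11.07 shift [-0.0024 -0.2593 -0.009 ] turn [ 0.0002 -0.0005 -0.1393]
```

jog_arm --motion '[[[0,-0.015,-0.005,0,0,-0.01,-0.15],[0,-0.045,-0.009,0,0,-0.02,-0.15],[0,-0.075,-0.009,0,0,-0.04,-0.15],[0,-0.105,-0.009,0,0,-0.06,-0.15],[0,-0.135,-0.009,0,0,-0.08,-0.15],[0,-0.165,-0.009,0,0,-0.1,-0.15],[-0.001,-0.195,-0.009,0,0,-0.12,-0.15],[-0.002,-0.225,-0.009,0,0,-0.139,-0.15],[-0.002,-0.248,-0.009,0,0,-0.139,-0.15],[-0.002,-0.259,-0.009,0,0,-0.139,-0.15]]]'

```text
clock: 11.9
position: [0.4975, -0.0423, 0.1139]
ee_rot: [-3.139, -0.086, 0.003]
force: [0.1, 0.3, -1.5]
width: 0.572
gripper_force: 5.2
```

jog_arm --motion '[[[0,0,0,0,0,0,-0.15],[0,0,0,0,0,0,-0.15],[0,0,0,0,0,0,-0.15]]]'

```text
clock: 12.15
position: [0.498, -0.0484, 0.1143]
ee_rot: [3.14, 0.076, -0.002]
force: [-0.6, -0.2, -0.8]
width: 0.574
gripper_force: 5.2
```

```bash
python3 - <<'E'
from h import *
s=observe(); go([.498,-.0464,.032],.05)
a=snap("top","t4"); b=snap("side","s4")
A=cv2.resize(a[140:260,300:400],None,fx=4,fy=4,interpolation=3)
p=s["position"]; rv=s["ee_rot"]; h=2*np.arctan2(rv[1],rv[0]); d=np.array([np.cos(h),np.sin(h),0]); print(p,h)
J=p+d*.108+[0,0,.006]
for q,c in((J,(255,255,0)),([.606,-.041,.036],(0,255,255))):
    u=(proj("top",q)[0]-[300,140]+.5)*4; cv2.circle(A,tuple(int(v) for v in u),2,c,-1)
    print("jaw/lens px",proj("top",q)[0],proj("side",q)[0])
B=cv2.resize(b[100:220,270:370],None,fx=4,fy=4,interpolation=3)
cv2.imwrite("pics/c6.png",np.hstack([A,B])[:,:,::-1])
E
```

```text
clock 12.15 shift [ 0.0002 -0.0021  0.0823] turn [ 0.0008  0.0011 -0.0018]
[ 0.49798654 -0.04839536  0.11431603] 0.04815263186363692
jaw/lens px [350.88266385 180.32687882] [323.08670041 163.43700942]
jaw/lens px [349.06848652 182.19300107] [322.69479139 188.96713712]
```

View pics/c6.png

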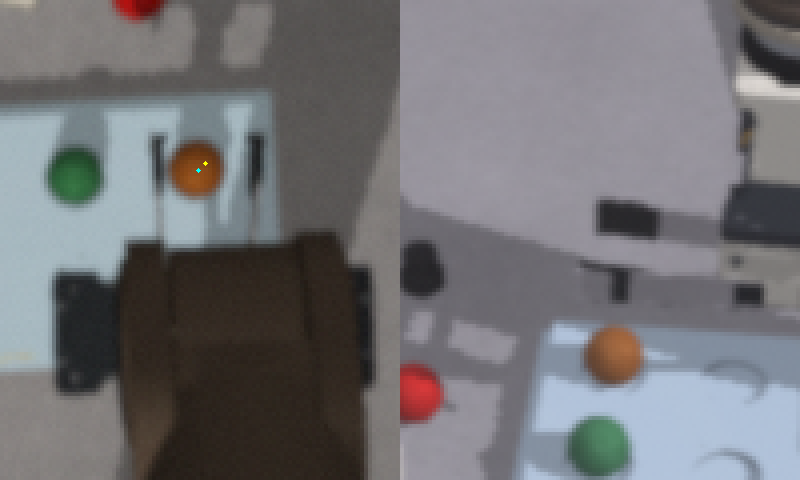

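The top crop shows the jaws at (158,163)/(257,163), straddling the amber lens at (197,169) and clear of the green one. The lens needs about 3 mm more to the left, then straight down.

jog_arm --motion '[[[0,-0.003,0,0,0,0,-0.15],[0,-0.003,0.015,0,0,0,-0.15],[0,-0.003,0.03,0,0,0,-0.15],[0,-0.003,0.045,0,0,0,-0.15],[0,-0.003,0.058,0,0,0,-0.15],[0,-0.003,0.068,0,0,0,-0.15],[0,-0.003,0.076,0,0,0,-0.15],[0,-0.003,0.081,0,0,0,-0.15],[0,-0.003,0.081,0,0,0,-0.15],[0,-0.003,0.081,0,0,0,-0.15]]]'

```text
clock: 13.08
position: [0.4985, -0.0439, 0.0338]
ee_rot: [3.141, 0.078, -0.0]
force: [0.2, 0.5, -1.0]
width: 0.576
gripper_force: 5.2
```

```bash
python3 - <<'E'
from h import *
s=observe(); go([.498,-.0454,.032],.05); print(s["force"],s["width"]*92)
a=snap("top","t5"); b=snap("side","s5")
cv2.imwrite("pics/c7.png",np.hstack([cv2.resize(a[140:240,300:400],None,fx=4,fy=4,interpolation=3),cv2.resize(b[150:250,270:370],None,fx=4,fy=4,interpolation=3)])[:,:,::-1])
E
```

```text
clock 13.08 shift [-0.0005  0.0015  0.0018] turn [ 0.0001  0.     -0.0004]
[ 0.2290738   0.52416635 -0.99897064] 52.99161858889025
```

View pics/c7.png

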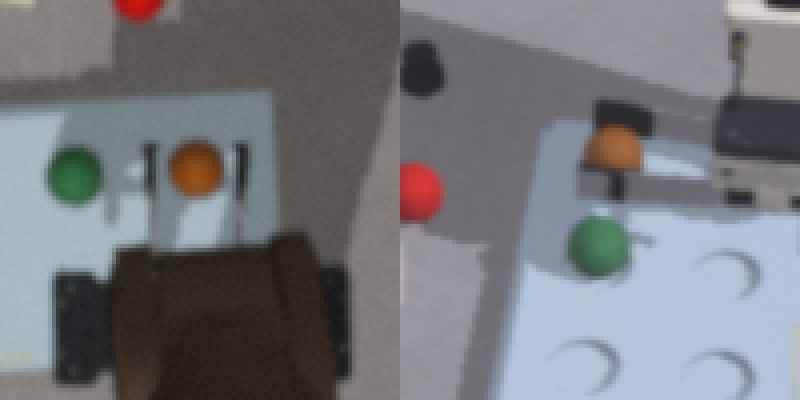

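The amber lens sits midway between the jaws, which are at top crop (151,168)/(241,170), with the tongs just above the tray. Clamping now.

jog_arm --motion '[[[0,0,0.001,0,0,0,-0.05],[0,0,0.001,0,0,0,0.0],[0,0,0.001,0,0,0,0.05],[0,0,0.001,0,0,0,0.1],[0,0,0.001,0,0,0,0.2],[0,0,0.001,0,0,0,0.3],[0,0,0.001,0,0,0,0.3],[0,0,0.001,0,0,0,0.3]]]' --force 30

```text
clock: 13.85
position: [0.4984, -0.0438, 0.0328]
ee_rot: [3.141, 0.078, 0.0]
force: [0.4, -0.8, -0.9]
width: 0.464
gripper_force: 29.9
```

Stopped at 42.7 mm with 30 N, so the jaws are on the ball. Lifting slowly.

jog_arm --motion '[[[0,0,-0.002,0,0,0,0.3],[0,0,-0.007,0,0,0,0.3],[0,0,-0.014,0,0,0,0.3],[0,0,-0.023,0,0,0,0.3],[0,0,-0.034,0,0,0,0.3],[0,0,-0.046,0,0,0,0.3],[0,0,-0.058,0,0,0,0.3],[0,0,-0.07,0,0,0,0.3],[0,0,-0.08,0,0,0,0.3],[0,0,-0.088,0,0,0,0.3]]]'

```text
clock: 14.68
position: [0.4987, -0.0438, 0.1223]
ee_rot: [3.141, 0.078, 0.002]
force: [0.3, -0.5, -2.5]
width: 0.459
gripper_force: 29.9
```

jog_arm --motion '[[[0,0,-0.01,0,0,0,0.3],[0,0,-0.022,0,0,0,0.3],[0,0,-0.035,0,0,0,0.3],[0,0,-0.048,0,0,0,0.3],[0,0,-0.06,0,0,0,0.3],[0,0,-0.07,0,0,0,0.3],[0,0,-0.077,0,0,0,0.3],[0,0,-0.08,0,0,0,0.3],[0,0,-0.08,0,0,0,0.3],[0,0,-0.08,0,0,0,0.3]]]'

```text
clock: 15.52
position: [0.4981, -0.0438, 0.2004]
ee_rot: [3.141, 0.078, -0.001]
force: [-0.1, -0.4, -3.0]
width: 0.461
gripper_force: 29.9
```

```bash
python3 - <<'E'
from h import *
s=observe(); print(s["position"],s["width"]*92,s["gripper_force"])
a=snap("top","t6"); b=snap("side","s6")
cv2.imwrite("pics/c8.png",np.hstack([cv2.resize(a[130:270,180:390],None,fx=2.,fy=2.),cv2.resize(b[80:220,270:430],None,fx=2,fy=2)])[:,:,::-1])
p=s["position"]; print(proj("side",p+[.108,.005,.006]),proj("top",p+[.108,.005,.006]))
E
```

```text
[ 0.49807481 -0.04384335  0.20036132] 42.434926908027684 29.92177406558767
[[322.86296648 136.18735676]] [[350.2955856  177.90355394]]
```

View pics/c8.png

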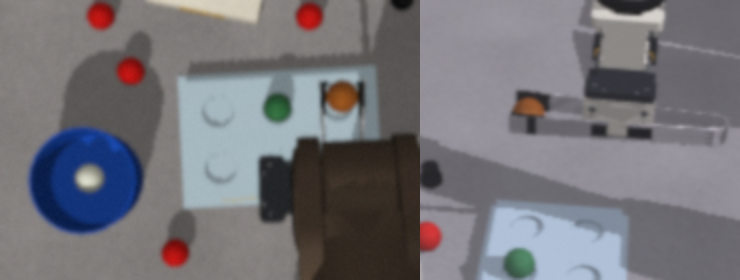

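The amber lens is in the jaws, at side crop (530,106) and about 0.2 m up. The blank is in the tub at (89,178), and the green lens is in its pocket at (277,107). The arm is still, so I'm handing in.

```bash
python3 -c "
from cell import *
print(sign_off())"
```

```text
the job is handed in; nothing more can be done
None
```

The job is handed in; the judge's verdict was not returned. The white blank lies on the floor of the tub, the tongs hold the amber lens still about 0.2 m above the bench, and the green lens is in its pocket.

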